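# Shift the carving turntable into first gear

## Task

Shift the stone turntable's gearbox into first gear: push the gear lever along its H-shaped gate into the right-hand slot that has the mark with one single stud beside it, fully home to the end of the slot, and leave it there. Only push it with the fingers, gently, without gripping it, and leave the hammer, the brush and the pebble lying where they are.

Things in the scene. Friction and masses are not known exactly. Their poses are not given: they have to be found in the camera images.
- gearbox: Fixed drive unit on the table: grey housing 190 x 190 mm with an aluminium gate plate on top, foot plate 460 x 220 mm. Origin on the table under the lever's pivot, the housing's middle. x points away from the robot (turned up to 0.35 rad), y left, z up. At x = 240 mm stands its turntable (230 mm disc) with a granite head, top 236 mm above the table, nearest face at x = 165 mm.
- gate (a point): Middle of the H on the gate plate's top, 124 mm above the table (plate 12 mm thick). Axes as the gearbox. Two lanes run along x at y = +28 (left) and y = -28 mm (right), joined by a crossbar along y at x = 0; the four lane ends are the slots. Between the lanes two tongues with rounded corners, 36 mm wide in y, begin 12 mm either side of x = 0 and stop the stalk.
- pivot (a point): The lever's pivot, on the gearbox's z axis, 13 mm above the table, axes as the gearbox. Does not move with the lever. The gate plate's mid height is 105 mm above it.
- lever_grip (a point): Point on the lever's axis 215 mm from the pivot, mid black hand grip: a round-topped cylinder 28 mm across from 175 to 255 mm from the pivot (steel stalk below, 12 mm). In the gearbox frame its direction from the pivot is (sin b, -sin a cos b, cos a cos b), a = joint across, b = joint along. The top rises up to 20 mm as the lever uprights: keep fingertips 20-30 mm below it.
- across (a joint): Sideways tilt of the lever in rad, 0 upright, positive to the right (-y of the gearbox), stops at -0.285 and +0.285. Left lane: about -0.285 to -0.225; right lane: +0.225 to +0.285. Starts in the left lane. Stiff: 2 to 4 N at the grip moves it, and it stays where it is left (no spring, no detent).
- along (a joint): Tilt of the lever along the lanes in rad, 0 upright, positive away from the robot (+x of the gearbox), stops at -0.29 and +0.29, fully home in a near or far slot (cushioned: some 5 N per mm at the grip beyond). The lever can cross from lane to lane only while this is within about -0.055 to +0.055. May start anywhere along the left lane. Stiff (2 to 4 N at the grip), stays where it is left.
- mark_one: Mark of the wanted slot: black plate 46 x 28 x 3 mm with ONE steel stud (15 mm across, 4 mm high), lying fixed on the gate plate beside a right-hand slot, at x = +34 mm (far) or -34 mm (near), y = -64 mm in the gearbox frame. Origin under its centre.
- mark_three: Mark of the other right-hand slot: the same black plate with a row of three small studs (9 mm across). Origin under its centre. (The left-hand slots have marks with two and with four small studs.)
- hammer: Bystander: loose hammer, 260 mm long with a wooden handle, lying on the table to the left of the gearbox. Origin under its middle.
- brush: Bystander: loose hand brush, 240 mm long, lying on the table to the right of the gearbox. Origin under its middle.
- pebble: Bystander: loose grey river pebble, 80 mm across and 49 mm high, on the table in front of the gearbox. Origin under its middle.

How it is judged:
By the outcome, as a careful person would: the job done as asked, in the order asked, and still so for the second after the job is handed in, with the robot touching nothing.
It also fails if it takes over 54 s, if anything falls off the work surface, if the arm or the gripper's body presses on something with over 40 N, if the wrist force passes 120 N, or if a joint passes its speed limit or range.

## Robot

A 6-joint arm with a two-finger parallel gripper is mounted at the origin on the work surface. World frame = base frame: x ahead of the robot, y to its left, z up, the work surface at z = 0. Lengths are in m, angles in degrees, forces in N, time in s.
With the tool pointing down it reaches from about 0.4 to 0.825 m from the base axis. Payload 7 kg.
Tool frame: the origin (TCP) lies midway between the tips of the shut fingers; the grasp point (between the pads) lies r.grip_depth behind it (r.grip_depth is the distance from the TCP to the grasp point, in m); z points along the fingers, y is the line along which they close (so a half turn about z gives the same grasp; the last joint's range is limited). The gripper opens to 88 mm and grips with 3 to 60 N. Pads are 19 mm wide; open, the fingers measure 130 mm over their backs; the gripper's body (78 mm by 193 mm) begins 47 mm behind the grasp point.
Start: joints at [92.71, 20.546, 0.682, 0, -70.136, -16.507], TCP at [0.161, 0.655, 0.227] pointing down, gripper open.
Joint ranges: [-176.03, 176.03], [-82.01, 121.73], [-58.28, 71.71], [-173.87, 95.51], [-174.79, -0.11], [-173.66, 173.66]. Speed limits (degrees/s): [136.94, 136.94, 172.46, 180, 180, 180].

## Interface

Orientations are given as [roll, pitch, yaw] about the fixed x, y, z axes, in that order (R = Rz(yaw) Ry(pitch) Rx(roll)).
In Python, from plant import r, imaging gives the robot as it stands (r), with the cameras (imaging).
- The arm moves only by the shell command python3 drive.py 'ROWS' [OPENING] [FORCE]. ROWS is one flat JSON list of numbers that holds 1 to 12 rows one after another, with no inner brackets; each row has 6 numbers: dx, dy, dz in normalised numbers (1 is 1 m), then a rotation vector rx, ry, rz in a scale on which 1.0 is 120 degrees; each row is the pose to reach, as a shift and turn from the pose commanded when the command began, along the tool's axes at that moment; what a row does not reach only later rows make up. A row lasts 1/12 s, in which the tool goes at most 0.0417 m and 7.16 degrees, less where a joint would pass 70% of its speed; a pose out of reach is approached as far as the arm can. OPENING is the finger opening in m, set as the command begins (- or left out keeps the last). The fingers move at their own pace and stop on an object; FORCE is the grip in N (left out, the last holds). Time passes only in rows, so rows that do not move let the fingers close. It prints the time, the measured TCP pose, the force, the opening and the grip force at its end. Shift and turn numbers lie between -1 and 1, and a call with a number outside is refused. Input that does not fit is refused with a message, and nothing moves.
- r.get_state(): the state, without advancing time (a new reading comes with each control period).
- imaging.capture(name): name is "side" or "top" or "wrist"; returns a dict with "frame" (384x512x3 uint8, red, green, blue), "z_map" (384x512 float32, m along the optical axis (not along the pixel's ray), 0 where there is no reading), "fx", "fy", "cx", "cy" (pixels), "cam_to_world" (4x4, takes a point from camera to world coordinates). Camera axes: x right, y down, z forward; pixel columns grow to the right and rows downward; lengths in m; the calibration is good to about 2 mm. A picture is of the moment at which its call begins.
- r.close_job(): hands the job in; it is judged then, once.
The state is a dict: "time_s": time; "joints": joint angles; "qd": joint speeds; "joint_torque": joint torques, N m; "tcp_pos": TCP position; "eef_rot": TCP orientation; "contact_force": force on the tool from outside, world axes, zero at the start; "moment": the same for the moment, N m; "gripper_width": finger opening in m; "gripper_force": force on a finger pad.
Only numpy, scipy, OpenCV 4.12 (cv2) and the standard library are available. Lean on these libraries where they do the work, as an engineer would, in place of code of your own. Each camera call takes 0.05 s, during which the arm holds its last target. There are 200 camera calls.

## Working session

There is one attempt and no reset: what is moved stays moved. The work goes in short steps, Python scripts to look and compute and a shell command to move; the robot and the scene stay as the last step left them, time stands still between calls to the robot, and variables do not carry over. Pictures are saved under pics/ and viewed, at most 10 in all, crops included, and the job is handed in when it is done.

```bash
ls; mkdir -p pics
cat > h.py <<'E'
import numpy as np,cv2
from plant import r, imaging
def cap(n,save=None):
    c=imaging.capture(n)
    if save: cv2.imwrite('pics/'+save,c['frame'][:,:,::-1])
    return c
def pt(c,u,v):
    z=c['z_map'][v,u]; p=np.array([(u-c['cx'])/c['fx']*z,(v-c['cy'])/c['fy']*z,z,1]);return (c['cam_to_world']@p)[:3]
def cloud(c):
    z=c['z_map'];v,u=np.indices(z.shape)
    P=np.stack([(u-c['cx'])/c['fx']*z,(v-c['cy'])/c['fy']*z,z,np.ones_like(z)],-1)
    P=(P@c['cam_to_world'].T)[...,:3];P[z==0]=np.nan;return P
E
python3 - <<'E'
from h import *
a=cap('top');b=cap('side')
np.savez('c0.npz',top=cloud(a),side=cloud(b))
cv2.imwrite('pics/a.png',np.hstack([a['frame'],b['frame']])[:,:,::-1][:, :])
im=cv2.imread('pics/a.png');cv2.imwrite('pics/t.png',im[:,:512]);cv2.imwrite('pics/s.png',im[:,512:])
for c in(a,b):print(c['cam_to_world'].round(3),c['fx'],(c['z_map']>0).mean())
print(r.get_state(),r.grip_depth)
E
```

```text
drive.py
pics
plant.py
[[-2.100e-02 -9.740e-01  2.240e-01  3.280e-01]
 [-1.000e+00  2.000e-02 -4.000e-03  6.900e-02]
 [-1.000e-03 -2.240e-01 -9.750e-01  1.071e+00]
 [ 0.000e+00  0.000e+00  0.000e+00  1.000e+00]] 374.95214914629685 0.9960174560546875
[[ 0.99  -0.105  0.09   0.451]
 [-0.138 -0.711  0.69  -0.648]
 [-0.008 -0.696 -0.718  0.885]
 [ 0.     0.     0.     1.   ]] 436.71887765268224 0.9961598714192709
{'time_s': 0.1, 'joints': array([ 9.27116921e+01,  2.05882500e+01,  6.40553833e-01, -1.71689348e-02,
       -7.01377620e+01, -1.65066299e+01]), 'qd': array([ 0.01354739, -0.13163387,  0.12494227, -0.01948891, -0.09751656,
       -0.05006265]), 'joint_torque': array([-2.86457587e-03, -5.84165239e+01,  2.93751079e+01,  7.01550007e+00,
        1.01460921e-02, -5.45529701e-05]), 'tcp_pos': array([0.16088063, 0.65509991, 0.22571944]), 'eef_rot': array([ 1.79913478e+02, -8.80739356e-03, -1.38007765e+01]), 'contact_force': array([-0.11676237,  0.65061401,  0.38173853]), 'moment': array([-0.00386311,  0.02361069,  0.01865321]), 'gripper_force': 0.0, 'gripper_width': 0.08770106703234556} 0.0188
```

View pics/t.png

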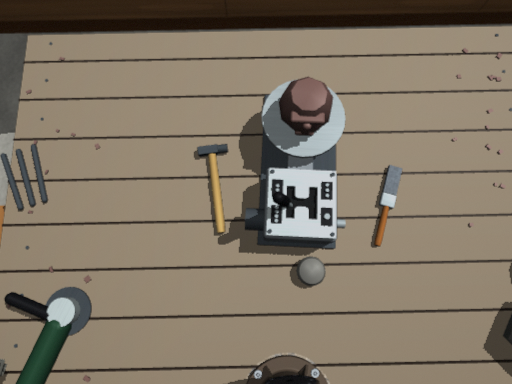

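View pics/s.png

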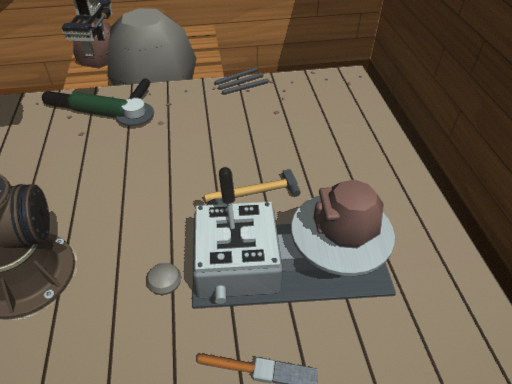

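The top view shows the gate plate at about (302,203) and the grip at about (281,198). In the side view the near right mark (222,257) looks like a single stud and the far right one (252,255) like three. Next I'll measure the plate frame, the marks and the lever.

```bash
cat >> h.py <<'E'
def plate(P):
    m=(P[...,2]>.112)&(P[...,2]<.135)&(P[...,0]>.35)&(P[...,0]<.75)&(abs(P[...,1])<.3)
    n,l,s,_=cv2.connectedComponentsWithStats(m.astype(np.uint8));k=1+s[1:,4].argmax()
    q=P[l==k];return q,cv2.minAreaRect((q[:,:2]*1000).astype(np.float32)),np.median(q[:,2])
def lever(P,o,yaw,zmin=.19):
    # points of the lever above plate, in gearbox frame
    c,s=np.cos(yaw),np.sin(yaw);R=np.array([[c,s],[-s,c]])
    q=P.reshape(-1,3);q=q[np.isfinite(q[:,0])];g=np.c_[(q[:,:2]-o)@R.T,q[:,2]]
    k=(np.abs(g[:,0])<.1)&(np.abs(g[:,1])<.11)&(g[:,2]>zmin);return g[k]
E
python3 - <<'E'
from h import *
for n in('top','side'):
    c=cap(n);P=cloud(c);q,rc,z=plate(P);print(n,rc,z,len(q))
    yaw=rc[2]; yaw=(yaw+45)%90-45
    o=np.array(rc[0])/1000;g=lever(P,o,np.radians(yaw));print(yaw,len(g),g.min(0),g.max(0),np.median(g,0))
    t=g[g[:,2]>.235];print('top part',t.mean(0) if len(t) else 0)
    f=c['frame'];
    if n=='top': cr=f[150:260,230:360]
    else: cr=f[160:310,180:300]
    cv2.imwrite(f'pics/{n}z.png',cv2.resize(cr[:,:,::-1],None,fx=4.5 if n=='top' else 4,fy=4.5 if n=='top' else 4,interpolation=cv2.INTER_CUBIC))
a,b=[cv2.resize(cv2.imread(f'pics/{n}z.png'),(400,480)) for n in('top','side')];cv2.imwrite('pics/z.png',np.hstack([a,b]))
E
```

```text
top ((502.8358154296875, -48.28033447265625), (176.47117614746094, 179.38424682617188), 85.7540283203125) 0.12343090825692926 3939
-4.2459716796875 189 [-0.02863443  0.03783414  0.1910986 ] [-0.00192169  0.07843954  0.25919807] [-0.01809893  0.0607129   0.24971141]
top part [-0.01690246  0.06508944  0.25117878]
side ((506.38507080078125, -49.814910888671875), (180.5744171142578, 175.9950714111328), 85.84837341308594) 0.1231285669890001 4741
-4.1516265869140625 409 [-0.02903319  0.03508871  0.19001568] [0.0013937  0.0740538  0.25845622] [-0.01395002  0.0506227   0.22792188]
top part [-0.01537188  0.05826316  0.24780264]
```

View pics/z.png

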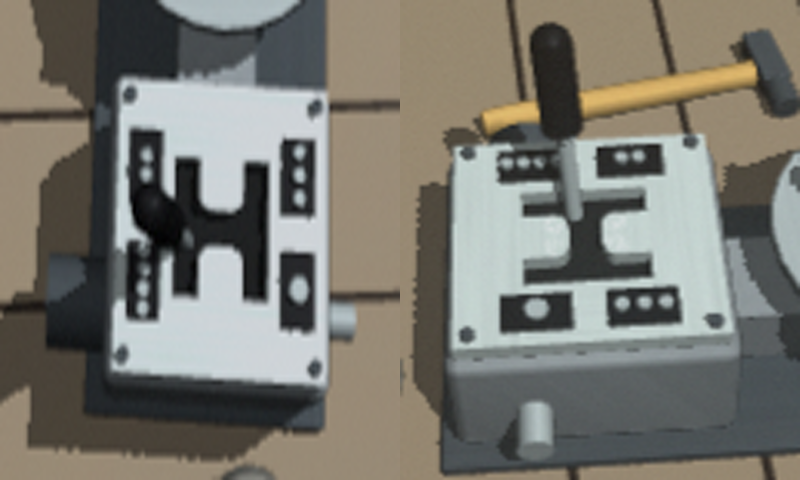

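The near right slot is the target: its mark has one large stud, and the far right mark has three. The lever sits in the left lane slightly near of middle (b ≈ -0.06, a ≈ -0.26). I'll push +x about 13 mm, then -y, then -x, using shut fingers.

```bash
cat >> h.py <<'E'
from scipy.spatial.transform import Rotation as Ro
O=np.array([.504,-.049]);YAW=-4.2
def rel(*wps):
    "wps in gearbox frame (x,y,z): prints rows in tool axes"
    s=r.get_state();R=Ro.from_euler('xyz',s['eef_rot'],degrees=True)
    T=Ro.from_euler('xyz',[180,0,YAW],degrees=True)
    c,n=np.cos(np.radians(YAW)),np.sin(np.radians(YAW))
    gx=np.array([[c,n],[-n,c]])@(s['tcp_pos'][:2]-O)
    print('t',s['time_s'],'gb tcp',gx.round(4),s['tcp_pos'][2].round(4),s['contact_force'].round(2))
    for w in wps:
        p=np.r_[O+np.array([[c,-n],[n,c]])@np.array(w[:2]),w[2]]
        print(R.inv().apply(p-s['tcp_pos']).round(4),(R.inv()*T).as_rotvec(degrees=True).round(2))
def look(save=None):
    for n in('top','side'):
        c=cap(n,save and n+save);g=lever(cloud(c),O,np.radians(YAW))
        print(n,len(g),g.min(0).round(4),g.max(0).round(4))
E
python3 -c "
from h import *
rel((-.10,.42,.29),(-.055,.06,.29),(-.055,.06,.237))"
```

```text
t 0.2 gb tcp [-0.3937  0.6772] 0.226 [ 0.2  -0.14  0.78]
[ 0.3325  0.2047 -0.0638] [ 0.06 -0.   -9.6 ]
[ 0.4369  0.5521 -0.0634] [ 0.06 -0.   -9.6 ]
[ 0.4369  0.5521 -0.0104] [ 0.06 -0.   -9.6 ]
```

The manual's scale: turns go in shares of 120 degrees. Converting my numbers, -9.6 degrees / 120 = -0.08.

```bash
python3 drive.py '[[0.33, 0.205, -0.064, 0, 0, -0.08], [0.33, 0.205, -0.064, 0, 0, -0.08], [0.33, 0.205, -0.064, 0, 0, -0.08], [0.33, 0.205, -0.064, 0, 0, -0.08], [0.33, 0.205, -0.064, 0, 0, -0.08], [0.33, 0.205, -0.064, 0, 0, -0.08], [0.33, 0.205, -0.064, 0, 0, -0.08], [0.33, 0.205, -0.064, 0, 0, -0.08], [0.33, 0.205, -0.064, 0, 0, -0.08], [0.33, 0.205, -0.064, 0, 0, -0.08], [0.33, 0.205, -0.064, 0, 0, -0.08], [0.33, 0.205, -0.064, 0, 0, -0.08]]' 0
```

```text
refused: ROWS must be one flat list, 6 numbers to a row, no inner brackets. Nothing was moved.
```

The error is about the shape of the input: one flat list, 6 numbers to a row, no inner brackets. Fixing that and sending the same move.

```bash
python3 drive.py '[0.33, 0.205, -0.064, 0, 0, -0.08, 0.33, 0.205, -0.064, 0, 0, -0.08, 0.33, 0.205, -0.064, 0, 0, -0.08, 0.33, 0.205, -0.064, 0, 0, -0.08, 0.33, 0.205, -0.064, 0, 0, -0.08, 0.33, 0.205, -0.064, 0, 0, -0.08, 0.33, 0.205, -0.064, 0, 0, -0.08, 0.33, 0.205, -0.064, 0, 0, -0.08, 0.33, 0.205, -0.064, 0, 0, -0.08, 0.33, 0.205, -0.064, 0, 0, -0.08, 0.33, 0.205, -0.064, 0, 0, -0.08, 0.33, 0.205, -0.064, 0, 0, -0.08]' 0; python3 -c "
from h import *
rel((-.055,.06,.29),(-.055,.06,.237))"
```

```text
time_s: 1.2
tcp_pos: [0.4333, 0.3768, 0.2907]
eef_rot: [-180.0, 0.0, -4.3]
contact_force: [-0.5, 0.9, -0.5]
gripper_width: 0.0132
gripper_force: 0.0
t 1.2 gb tcp [-0.1017  0.4194] 0.2907 [-0.55  0.94 -0.54]
[0.0476 0.3593 0.0005] [-0.02  0.   -0.14]
[0.0476 0.3593 0.0535] [-0.02  0.   -0.14]
```

```bash
python3 drive.py '[0.047, 0.36, 0, 0, 0, 0, 0.047, 0.36, 0, 0, 0, 0, 0.047, 0.36, 0, 0, 0, 0, 0.047, 0.36, 0, 0, 0, 0, 0.047, 0.36, 0, 0, 0, 0, 0.047, 0.36, 0, 0, 0, 0, 0.047, 0.36, 0, 0, 0, 0, 0.047, 0.36, 0, 0, 0, 0, 0.047, 0.36, 0, 0, 0, 0, 0.047, 0.36, 0.025, 0, 0, 0, 0.047, 0.36, 0.053, 0, 0, 0, 0.047, 0.36, 0.053, 0, 0, 0]' 0; python3 -c "
from h import *
look('1.png')
rel((-.04,.06,.237),(-.0235,.06,.237))"
```

```text
time_s: 2.2
tcp_pos: [0.45, 0.0148, 0.2329]
eef_rot: [179.9, 0.4, -4.3]
contact_force: [-1.3, 0.1, -1.9]
gripper_width: 0.0004
gripper_force: 0.0
top 6740 [-0.1    -0.0362  0.2967] [-0.0085  0.11    0.6771]
side 9757 [-0.0999 -0.0403  0.1904] [0.0038 0.1097 0.6327]
t 2.3 gb tcp [-0.0558  0.0607] 0.2375 [0.16 0.49 1.47]
[0.0158 0.0007 0.0005] [0.08 0.1  0.07]
[0.0323 0.0007 0.0004] [0.08 0.1  0.07]
```

View pics/side1.png

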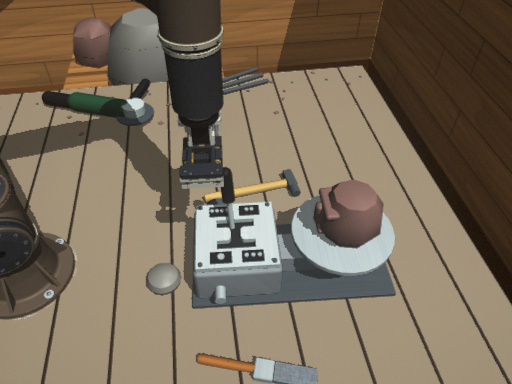

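The fingers are beside the grip on its near side, at side view (205,185) against the grip at (227,185). Pushing +x now.

```bash
python3 drive.py '[0.01, 0, 0, 0, 0, 0, 0.015, 0, 0, 0, 0, 0, 0.02, 0, 0, 0, 0, 0, 0.025, 0, 0, 0, 0, 0, 0.03, 0, 0, 0, 0, 0, 0.032, 0, 0, 0, 0, 0, 0.032, 0, 0, 0, 0, 0]' 0; python3 -c "
from h import *
c=cap('side');P=cloud(c);g=lever(P,O,np.radians(YAW));f=c['frame'][np.isfinite(P[...,0])]
rel((-.065,.06,.237))
np.save('g.npy',g)
g=g[(g[:,0]>-.012)&(g[:,2]<.27)];print(len(g),g.min(0),g.max(0));t=g[g[:,2]>.2];print(np.percentile(t[:,0],[1,50,99]))"
```

```text
time_s: 2.88
tcp_pos: [0.4854, 0.0129, 0.2375]
eef_rot: [180.0, 0.0, -4.2]
contact_force: [-3.1, 2.1, 2.4]
gripper_width: 0.0001
gripper_force: 1.6
t 2.9333 gb tcp [-0.0234  0.0603] 0.2375 [-2.58  1.09  2.48]
[-0.0416  0.0003  0.0005] [ 0.    0.02 -0.02]
171 [-0.01192792  0.03445835  0.1900288 ] [0.01298474 0.0533366  0.22543302]
[-1.13115626e-02  2.33427866e-05  1.28414657e-02]
```

```bash
python3 drive.py '[-0.035, 0, 0, 0, 0, 0, -0.035, -0.04, 0, 0, 0, 0, -0.035, -0.07, 0, 0, 0, 0, -0.005, -0.07, 0, 0, 0, 0, 0.0235, -0.07, 0, 0, 0, 0, 0.0235, -0.07, 0, 0, 0, 0, 0.0235, -0.07, 0, 0, 0, 0]' 0; python3 -c "
from h import *
look('2.png')
rel((-.0,.08,.237),(0,-.022,.237))"
```

```text
time_s: 3.52
tcp_pos: [0.5145, 0.0811, 0.2367]
eef_rot: [180.0, 0.0, -4.2]
contact_force: [-0.3, 0.5, -0.3]
gripper_width: 0.0002
gripper_force: 0.0
top 3028 [-0.0465  0.0334  0.1916] [0.0419 0.11   0.6804]
side 6584 [-0.0454  0.0302  0.19  ] [0.048 0.11  0.602]
t 3.6167 gb tcp [-0.0002  0.13  ] 0.2372 [ 0.2  -0.53  0.34]
[0.0003 0.05   0.0002] [ 0.02  0.03 -0.03]
[0.0003 0.152  0.0002] [ 0.02  0.03 -0.03]
```

View pics/side2.png

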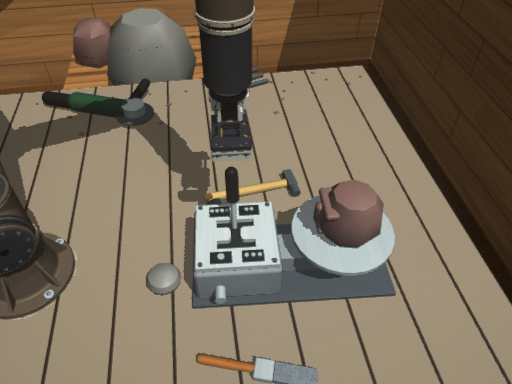

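The lever at (232,190) is lined up with the crossbar at (235,235) and the fingers are on its left. Pushing -y now, in two stages.

```bash
python3 drive.py '[0, 0.03, 0, 0, 0, 0, 0, 0.04, 0, 0, 0, 0, 0, 0.05, 0, 0, 0, 0, 0, 0.06, 0, 0, 0, 0, 0, 0.07, 0, 0, 0, 0, 0, 0.08, 0, 0, 0, 0, 0, 0.09, 0, 0, 0, 0, 0, 0.1, 0, 0, 0, 0, 0, 0.1, 0, 0, 0, 0]' 0; python3 -c "
from h import *
for n in('side','top'):
    g=lever(cloud(cap(n)),O,np.radians(YAW));g=g[(g[:,1]<.008)&(g[:,2]<.275)];print(n,len(g),g.min(0),g.max(0))
rel((0,-.022,.237))"
```

```text
time_s: 4.37
tcp_pos: [0.5054, -0.0205, 0.2374]
eef_rot: [180.0, 0.1, -4.3]
contact_force: [-0.1, -0.6, -0.3]
gripper_width: 0.0004
gripper_force: 0.0
side 277 [-0.01403618 -0.01985784  0.19079058] [ 0.01397717 -0.00341151  0.25624916]Traceback (most recent call last):
  File "<string>", line 4, in <module>
    g=lever(cloud(cap(n)),O,np.radians(YAW));g=g[(g[:,1]<.008)&(g[:,2]<.275)];print(n,len(g),g.min(0),g.max(0))
                                                                                             ~~~~~^^^
    return umr_minimum(a, axis, None, out, keepdims, initial, where)
ValueError: zero-size array to reduction operation minimum which has no identity
```

```bash
python3 drive.py '[0, 0.01, 0, 0, 0, 0, 0, 0.02, 0, 0, 0, 0, 0, 0.03, 0, 0, 0, 0, 0, 0.04, 0, 0, 0, 0, 0, 0.048, 0, 0, 0, 0, 0, 0.052, 0, 0, 0, 0, 0, 0.052, 0, 0, 0, 0]' 0; python3 -c "
from h import *
c=cap('side','side3.png')
g=lever(cloud(c),O,np.radians(YAW));g=g[(g[:,1]<-.035)&(g[:,2]<.275)];print(len(g),g.min(0),g.max(0))
t=g[g[:,2]>.205]
for z in(.2,.22,.235): k=abs(g[:,2]-z)<.006;print(z,g[k].min(0),g[k].max(0))
rel((0,-.022,.237))"
```

```text
time_s: 5.05
tcp_pos: [0.5022, -0.0719, 0.2376]
eef_rot: [179.9, 0.0, -4.3]
contact_force: [0.8, 0.7, -0.1]
gripper_width: 0.0005
gripper_force: 0.0
195 [-0.0139554  -0.07099435  0.19031742] [ 0.01327733 -0.04781789  0.25063918]
0.2 [-0.0130857  -0.06040386  0.19407355] [ 0.01314785 -0.04781789  0.20562037]
0.22 [-0.01256906 -0.06563683  0.21400782] [ 0.01327733 -0.05313224  0.22543815]
0.235 [-0.0139554  -0.06963329  0.22919071] [ 0.01325264 -0.0550849   0.2407004 ]
t 5.1 gb tcp [-0.     -0.0227] 0.2377 [-0.26 -0.55  0.51]
[ 0.     -0.0007  0.0007] [ 0.06  0.01 -0.05]
```

View pics/side3.png

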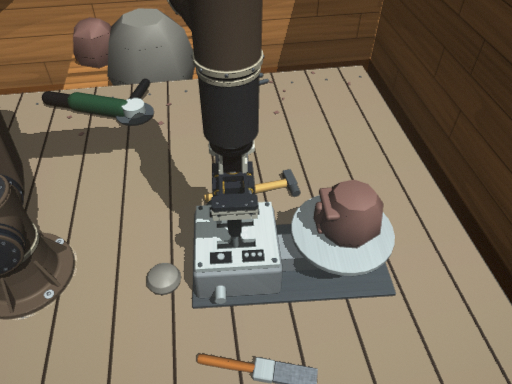

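The lever is now in the right lane (a ≈ 0.24). I'll nudge it 3 mm more, then go around to the far side.

```bash
python3 drive.py '[0, 0.002, 0, 0, 0, 0, 0, 0.004, 0, 0, 0, 0, 0, 0.004, 0, 0, 0, 0, 0, -0.03, 0, 0, 0, 0, 0.03, -0.03, 0, 0, 0, 0, 0.05, -0.03, 0, 0, 0, 0, 0.05, 0.01, 0.003, 0, 0, 0, 0.05, 0.037, 0.006, 0, 0, 0, 0.05, 0.037, 0.006, 0, 0, 0, 0.05, 0.037, 0.006, 0, 0, 0]' 0; python3 -c "
from h import *
c=cap('side','side4.png')
g=lever(cloud(c),O,np.radians(YAW));g=g[(g[:,0]<.025)&(g[:,1]<-.02)&(g[:,2]<.275)];print(len(g),g.min(0),g.max(0))
for z in(.2,.22,.235): k=abs(g[:,2]-z)<.006;print(z,g[k].min(0),g[k].max(0))
rel((.0235,-.06,.231),(-.04,-.06,.225))"
```

```text
time_s: 5.93
tcp_pos: [0.5493, -0.1125, 0.2313]
eef_rot: [180.0, 0.1, -4.3]
contact_force: [-0.1, -0.5, 0.4]
gripper_width: 0.0003
gripper_force: 0.0
329 [-0.01405885 -0.07312638  0.19013841] [ 0.01341118 -0.04762164  0.26068648]
0.2 [-0.01307682 -0.06280868  0.19478273] [ 0.01300978 -0.04897953  0.20507483]
0.22 [-0.01255219 -0.06803972  0.21412312] [ 0.01307517 -0.05534866  0.22553954]
0.235 [-0.01405885 -0.07090702  0.22905631] [ 0.01319281 -0.05632012  0.24074592]
t 5.9833 gb tcp [ 0.05   -0.0592] 0.2315 [ 0.16 -0.2  -0.16]
[-0.0265  0.0008  0.0005] [ 0.03  0.02 -0.06]
[-0.09    0.0009  0.0065] [ 0.03  0.02 -0.06]
```

View pics/side4.png

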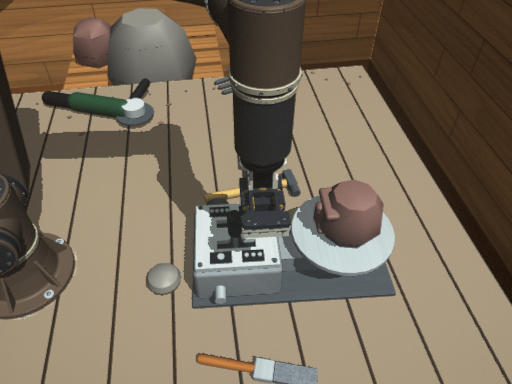

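The fingers (265,230) are on the far side of the lever (235,222). Pushing -x now.

```bash
python3 drive.py '[-0.02, 0, 0, 0, 0, 0, -0.03, 0, 0.001, 0, 0, 0, -0.04, 0, 0.002, 0, 0, 0, -0.05, 0, 0.003, 0, 0, 0, -0.06, 0, 0.004, 0, 0, 0, -0.07, 0, 0.005, 0, 0, 0, -0.078, 0, 0.006, 0, 0, 0, -0.084, 0, 0.006, 0, 0, 0, -0.088, 0, 0.006, 0, 0, 0, -0.088, 0, 0.006, 0, 0, 0]' 0; python3 -c "
from h import *
c=cap('side')
g=lever(cloud(c),O,np.radians(YAW));g=g[(g[:,0]<-.045)&(g[:,1]<-.02)&(g[:,2]<.25)];print(len(g),g.min(0),g.max(0))
for z in(.2,.22): k=abs(g[:,2]-z)<.006;print(z,g[k].min(0),g[k].max(0))
rel((-.04,-.06,.225))"
```

```text
time_s: 6.82
tcp_pos: [0.4607, -0.1047, 0.2252]
eef_rot: [-180.0, 0.1, -4.2]
contact_force: [1.5, 0.3, -0.0]
gripper_width: 0.0002
gripper_force: 1.1Traceback (most recent call last):
  File "<string>", line 4, in <module>
    g=lever(cloud(c),O,np.radians(YAW));g=g[(g[:,0]<-.045)&(g[:,1]<-.02)&(g[:,2]<.25)];print(len(g),g.min(0),g.max(0))
                                                                                                    ~~~~~^^^
    return umr_minimum(a, axis, None, out, keepdims, initial, where)
ValueError: zero-size array to reduction operation minimum which has no identity
```

```bash
python3 drive.py '[-0.001, 0, 0, 0, 0, 0, -0.002, 0, 0, 0, 0, 0, -0.002, 0, 0, 0, 0, 0, -0.002, 0, 0, 0, 0, 0]' 0; python3 drive.py '[-0.001, 0, 0, 0, 0, 0, -0.002, 0, 0, 0, 0, 0, -0.002, 0, 0, 0, 0, 0, -0.002, 0, 0, 0, 0, 0]' 0; python3 -c "
from h import *
rel((-.04,-.06,.225))"
```

```text
time_s: 7.2
tcp_pos: [0.46, -0.1047, 0.2254]
eef_rot: [180.0, 0.0, -4.2]
contact_force: [2.4, 1.1, -1.1]
gripper_width: 0.0007
gripper_force: 1.3
time_s: 7.53
tcp_pos: [0.4578, -0.1045, 0.2256]
eef_rot: [180.0, 0.0, -4.2]
contact_force: [3.4, -0.2, -1.5]
gripper_width: 0.0004
gripper_force: 1.3
t 7.5333 gb tcp [-0.042  -0.0587] 0.2256 [ 3.36 -0.24 -1.55]
[0.002  0.0013 0.0006] [0.01 0.01 0.  ]
```

Still only friction force, so I'll continue in small steps.

```bash
for i in 1 2; do :; done; python3 drive.py '[-0.001, 0, 0, 0, 0, 0, -0.0015, 0, 0, 0, 0, 0, -0.0015, 0, 0, 0, 0, 0, -0.0015, 0, 0, 0, 0, 0]' 0|grep -E "tcp|contact"; python3 drive.py '[-0.001, 0, 0, 0, 0, 0, -0.0015, 0, 0, 0, 0, 0, -0.0015, 0, 0, 0, 0, 0, -0.0015, 0, 0, 0, 0, 0]' 0|grep -E "tcp|contact"
```

```text
tcp_pos: [0.4563, -0.1044, 0.2256]
contact_force: [3.2, 0.5, -1.0]
tcp_pos: [0.455, -0.1042, 0.2257]
contact_force: [4.4, -0.4, -2.0]
```

```bash
python3 drive.py '[-0.001, 0, 0, 0, 0, 0, -0.0015, 0, 0, 0, 0, 0, -0.0015, 0, 0, 0, 0, 0, -0.0015, 0, 0, 0, 0, 0]' 0|grep -E "tcp|contact"; python3 -c "
from h import *
for n in('top','wrist'): cap(n,n+'5.png')
a=cv2.imread('pics/top5.png');b=cv2.imread('pics/wrist5.png');cv2.imwrite('pics/w5.png',np.hstack([cv2.resize(a[150:260,230:360],(390,330)),cv2.resize(b,(400,330))]))"
```

```text
tcp_pos: [0.4537, -0.104, 0.2257]
contact_force: [5.1, -0.1, -2.0]
```

View pics/w5.png

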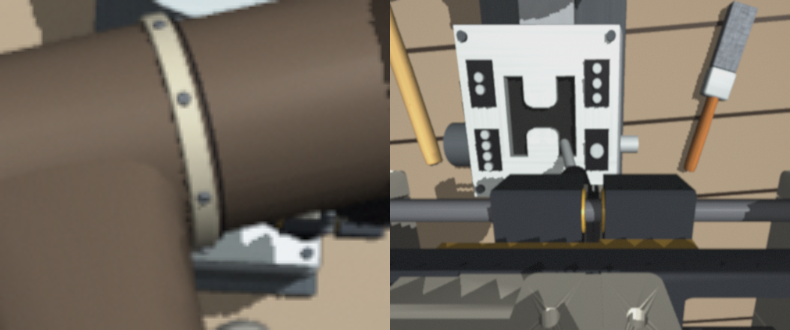

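The wrist view shows the stalk at (567,152), near the end of the right near slot beside the single stud. The force is rising slowly, so I'll push until the cushion clearly responds.

```bash
python3 drive.py '[-0.001, 0, 0, 0, 0, 0, -0.002, 0, 0, 0, 0, 0, -0.002, 0, 0, 0, 0, 0, -0.002, 0, 0, 0, 0, 0]' 0|grep -E "tcp|contact";  python3 drive.py '[-0.0005, 0, 0, 0, 0, 0, -0.001, 0, 0, 0, 0, 0, -0.001, 0, 0, 0, 0, 0, -0.001, 0, 0, 0, 0, 0]' 0|grep -E "tcp|contact"
```

```text
tcp_pos: [0.4522, -0.1039, 0.2259]
contact_force: [6.2, -0.5, -1.8]
tcp_pos: [0.4514, -0.1037, 0.2259]
contact_force: [6.9, -0.1, -2.8]
```

```bash
python3 drive.py '[0.03, 0, 0, 0, 0, 0, 0.05, 0, 0, 0, 0, 0, 0.06, -0.03, -0.02, 0, 0, 0, 0.06, -0.07, -0.06, 0, 0, 0, 0.06, -0.11, -0.06, 0, 0, 0, 0.06, -0.15, -0.06, 0, 0, 0, 0.06, -0.19, -0.06, 0, 0, 0, 0.06, -0.19, -0.06, 0, 0, 0, 0.06, -0.19, -0.06, 0, 0, 0]' 0|grep -E "tcp|contact"; python3 -c "
from h import *
for n in('side','top'):
    c=cap(n,n+'6.png')
    g=lever(cloud(c),O,np.radians(YAW),.13);g=g[(g[:,1]<0)&(g[:,2]<.27)];print(n,len(g),g.min(0),g.max(0))
    for z in(.15,.17,.2,.21,.22,.23): k=abs(g[:,2]-z)<.005;print(z,k.sum(),g[k].min(0) if k.any() else '',g[k].max(0) if k.any() else '')
a=cv2.imread('pics/top6.png');b=cv2.imread('pics/side6.png');cv2.imwrite('pics/w6.png',np.hstack([cv2.resize(a[150:260,230:360],(390,330)),cv2.resize(b[180:310,160:310],(400,330))]))
rel()"
```

```text
tcp_pos: [0.5231, 0.0832, 0.285]
contact_force: [-0.6, -0.7, -0.4]
side 465 [-0.07941441 -0.07084187  0.13003826] [ 0.04938486 -0.02919659  0.25033893]
0.15 14 [-0.04374879 -0.04100952  0.14539587] [-0.03325959 -0.03370352  0.15461934]
0.17 6 [-0.05687622 -0.05460755  0.17034695] [-0.04479578 -0.05132387  0.17346365]
0.2 35 [-0.06671685 -0.06272985  0.19532079] [-0.03916325 -0.0430431   0.20484848]
0.21 39 [-0.07161493 -0.06575431  0.2057557 ] [-0.04255092 -0.04594348  0.2144275 ]
0.22 44 [-0.0706569  -0.06789764  0.21514221] [-0.04590561 -0.04260059  0.224772  ]
0.23 41 [-0.07941441 -0.07015035  0.22505971] [-0.0491403  -0.04936711  0.23488321]
top 302 [-0.08233049 -0.07270465  0.13001432] [ 0.05185238 -0.02258447  0.25232681]
0.15 9 [-0.04581237 -0.03307298  0.14634368] [-0.03542924 -0.02766678  0.15488831]
0.17 1 [-0.06148636 -0.0318155   0.17344608] [-0.06148636 -0.0318155   0.17344608]
0.2 18 [-0.07176956 -0.04441457  0.19525296] [-0.0425025  -0.03064748  0.20446361]
0.21 25 [-0.06994289 -0.04857767  0.20500083] [-0.04650754 -0.03325041  0.21445583]
0.22 23 [-0.07341557 -0.04891267  0.21516974] [-0.05021818 -0.03642421  0.22495369]
0.23 27 [-0.07696045 -0.06745538  0.22504767] [-0.05120642 -0.03750069  0.23445497]
t 10.15 gb tcp [0.0096 0.1311] 0.2851 [-0.23 -0.3  -0.59]
```

View pics/w6.png

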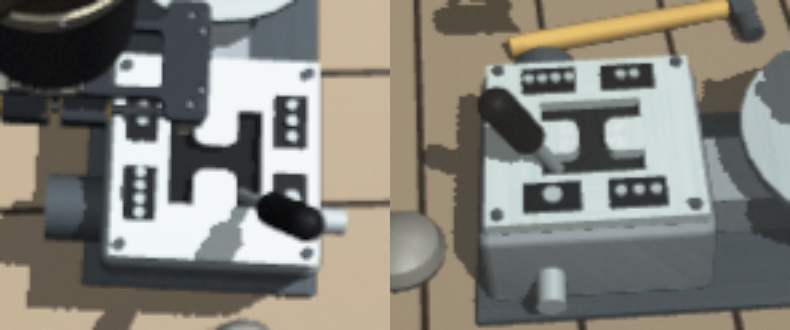

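Backed off, b measures about -0.275 ± 0.01, which is possibly 2-3 mm short of -0.29. I'll push again, a bit firmer, watching how the force rises.

```bash
python3 drive.py '[0.02, 0.04, 0, 0, 0, 0, 0.02, 0.08, 0, 0, 0, 0, 0.02, 0.12, 0, 0, 0, 0, 0.02, 0.16, 0, 0, 0, 0, 0.02, 0.187, 0, 0, 0, 0, 0.02, 0.187, 0.03, 0, 0, 0, 0.02, 0.187, 0.063, 0, 0, 0, -0.01, 0.187, 0.063, 0, 0, 0, -0.03, 0.187, 0.063, 0, 0, 0, -0.045, 0.187, 0.063, 0, 0, 0, -0.045, 0.187, 0.063, 0, 0, 0, -0.045, 0.187, 0.063, 0, 0, 0]' 0|grep -E "tcp|contact"
python3 -c "
from h import *
rel()"
for k in 1; do :; done
python3 drive.py '[-0.003, 0, 0, 0, 0, 0, -0.006, 0, 0, 0, 0, 0, -0.006, 0, 0, 0, 0, 0, -0.006, 0, 0, 0, 0, 0]' 0|grep -E "tcp|contact"
python3 drive.py '[-0.001, 0, 0, 0, 0, 0, -0.003, 0, 0, 0, 0, 0, -0.003, 0, 0, 0, 0, 0, -0.003, 0, 0, 0, 0, 0]' 0|grep -E "tcp|contact"
python3 drive.py '[-0.001, 0, 0, 0, 0, 0, -0.002, 0, 0, 0, 0, 0, -0.002, 0, 0, 0, 0, 0, -0.002, 0, 0, 0, 0, 0]' 0|grep -E "tcp|contact"
```

```text
tcp_pos: [0.4645, -0.1031, 0.223]
contact_force: [0.1, -0.0, 0.7]
t 11.15 gb tcp [-0.0355 -0.0569] 0.223 [ 0.15 -0.03  0.74]
tcp_pos: [0.4598, -0.1017, 0.2226]
contact_force: [-0.4, 0.1, 0.2]
tcp_pos: [0.4571, -0.1012, 0.2227]
contact_force: [3.5, -0.7, -1.4]
tcp_pos: [0.4551, -0.101, 0.2227]
contact_force: [4.4, 0.1, -2.4]
```

```bash
for i in 1; do python3 drive.py '[-0.001, 0, 0, 0, 0, 0, -0.003, 0, 0, 0, 0, 0, -0.003, 0, 0, 0, 0, 0, -0.003, 0, 0, 0, 0, 0]' 0|grep -E "tcp|contact"; done
python3 drive.py '[-0.001, 0, 0, 0, 0, 0, -0.003, 0, 0, 0, 0, 0, -0.003, 0, 0, 0, 0, 0, -0.003, 0, 0, 0, 0, 0]' 0|grep -E "tcp|contact"
python3 -c "
from h import *
for n in('side','top'):
    c=cap(n);g=lever(cloud(c),O,np.radians(YAW),.13);g=g[(g[:,1]<-.02)&(g[:,2]<.27)&(g[:,0]<0)];print(n,len(g))
    for z in(.14,.15,.16,.17,.2,.21,.22): k=abs(g[:,2]-z)<.005;print(z,k.sum(),g[k].min(0) if k.any() else '',g[k].max(0) if k.any() else '')
"
```

```text
tcp_pos: [0.4529, -0.1007, 0.223]
contact_force: [7.7, 0.1, -2.5]
tcp_pos: [0.4506, -0.1004, 0.2233]
contact_force: [9.9, -0.7, -3.9]
side 46
0.14 12 [-0.04008921 -0.03823103  0.13531746] [-0.02943969 -0.03216786  0.14272707]
0.15 9 [-0.04384995 -0.0411581   0.14533283] [-0.03341407 -0.03827048  0.15120564]
0.16 0  
0.17 0  
0.2 0  
0.21 0  
0.22 0  
top 1
0.14 0  
0.15 0  
0.16 0  
0.17 0  
0.2 0  
0.21 0  
0.22 0
```

With 9.9 N on the lever, the stalk stays exactly where it was when released (x -43.8 to -33.4 mm at z = 0.15). It is therefore against the end stop, and the give is in the fingers. Backing off for a final check.

```bash
python3 drive.py '[0.02, 0, 0, 0, 0, 0, 0.05, 0, 0, 0, 0, 0, 0.06, 0, -0.03, 0, 0, 0, 0.06, -0.03, -0.06, 0, 0, 0, 0.06, -0.07, -0.06, 0, 0, 0, 0.06, -0.11, -0.06, 0, 0, 0, 0.06, -0.15, -0.06, 0, 0, 0, 0.06, -0.19, -0.06, 0, 0, 0, 0.06, -0.23, -0.06, 0, 0, 0, 0.06, -0.23, -0.06, 0, 0, 0, 0.06, -0.23, -0.06, 0, 0, 0]' 0|grep -E "tcp|contact"; python3 -c "
from h import *
for n in('side','top'):
    c=cap(n,n+'7.png')
    g=lever(cloud(c),O,np.radians(YAW),.13);g=g[(g[:,1]<-.02)&(g[:,2]<.27)&(g[:,0]<0)];print(n,len(g),g.min(0),g.max(0))
    for z in(.15,.2,.21,.22,.23): k=abs(g[:,2]-z)<.005;x=(g[k].min(0)+g[k].max(0))/2;print(z,x,np.arctan(x[0]/(z-.013)*.967))
"
```

```text
tcp_pos: [0.5243, 0.1258, 0.2818]
contact_force: [0.5, -0.1, 0.8]
side 458 [-0.07952881 -0.07345236  0.13000636] [-0.02431814 -0.02981511  0.25067185]
0.15 [-0.0376103  -0.03794871  0.15007707] -0.2594832805386682
0.2 [-0.05380354 -0.05258605  0.19998952] -0.2713617407391122
0.21 [-0.05710532 -0.05524905  0.20989177] -0.2732950756778153
0.22 [-0.05823911 -0.05571464  0.22000501] -0.26563447772640564
0.23 [-0.06430204 -0.05927086  0.23013558] -0.27906667430074694
top 290 [-0.0824249  -0.07597869  0.13002057] [-0.02894096 -0.02269489  0.25400017]
0.15 [-0.04053383 -0.0292218   0.15027611] -0.2786596671987345
0.2 [-0.05723379 -0.03859956  0.20006999] -0.28774900872806464
0.21 [-0.05821994 -0.04142091  0.20912916] -0.27836052613649453
0.22 [-0.06184114 -0.04061195  0.21953891] -0.2812338968893517
0.23 [-0.06396654 -0.04611199  0.22998013] -0.27768451765669255
```

View pics/side7.png

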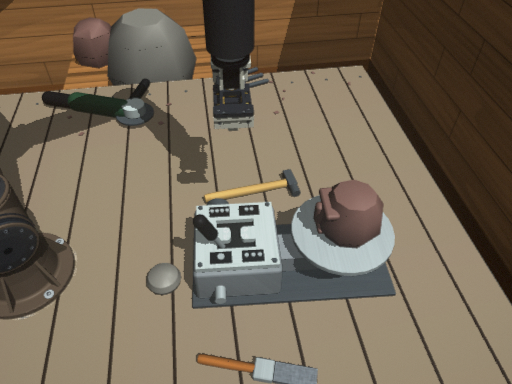

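The lever rests unmoved in the near right slot, its tip at x = -82 mm against about -83 mm expected when home. The hammer, brush and pebble are where they were.

```bash
python3 -c "
from plant import r, imaging
print(r.close_job())"
```

```text
the job is handed in; nothing more can be done
None
```

The gear lever is in first gear, in the near right-hand slot beside the single stud. It is against the end stop: a 9.9 N push moved it no further. I only pushed it with shut fingers, the hammer, brush and pebble look undisturbed, and the job is handed in (no verdict was returned).

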